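Tap-test the sprung feet of a welded cross base

TASK

Test the springs in the feet of the welded cross base: with the fingertips tap the top of the red foot, then the yellow, then the blue, in that order. Each tap should push the foot lightly down about half of its 12 mm travel, not onto its stop, and let it spring back up before the next one. Do not press the green foot, do not shove, tip or lift the cross, and leave everything else on the bench where it is.

Things in the scene. Friction and masses are not known exactly. Their poses are not given: they have to be found in the camera images.
- cross: The base of a stand: a cross welded from flat dark steel bars (each 260 mm long, 32 mm wide, 8 mm thick, 1.1 kg in all), lying loose and upside down on the bench, its four feet pointing up. Origin at the crossing, on the bench (underside); x and y along the bars, z up. Foot centres are 105 mm from the origin: red at +x, blue at +y, yellow at -x, green at -y. It may be turned any way.
- foot_red_top (a point): Centre of the top face of the red sprung foot: a round red cap, 42 mm across and 12 mm thick, on a thin stem over a 36 mm steel collar; its top is 54 mm above the bench when untouched. Moves down with the cap.
- foot_red (a joint): How far the red foot is pushed straight down (m): 0 new and untouched, 0.012 hard on its stop (cap on collar). It starts to give at about 1.6 N and needs 0.7 N more per mm (10 N at the stop). Let go, it springs back but stays about 2 mm lower than a new one.
- foot_yellow_top (a point): Centre of the top face of the yellow sprung foot: a round yellow cap, 42 mm across and 12 mm thick, on a thin stem over a 36 mm steel collar; its top is 54 mm above the bench when untouched. Moves down with the cap.
- foot_yellow (a joint): How far the yellow foot is pushed straight down (m): 0 new and untouched, 0.012 hard on its stop (cap on collar). It starts to give at about 1.6 N and needs 0.7 N more per mm (10 N at the stop). Let go, it springs back but stays about 2 mm lower than a new one.
- foot_blue_top (a point): Centre of the top face of the blue sprung foot: a round blue cap, 42 mm across and 12 mm thick, on a thin stem over a 36 mm steel collar; its top is 54 mm above the bench when untouched. Moves down with the cap.
- foot_blue (a joint): How far the blue foot is pushed straight down (m): 0 new and untouched, 0.012 hard on its stop (cap on collar). It starts to give at about 1.6 N and needs 0.7 N more per mm (10 N at the stop). Let go, it springs back but stays about 2 mm lower than a new one.
- foot_green_top (a point): Centre of the top face of the green sprung foot: a round green cap, 42 mm across and 12 mm thick, on a thin stem over a 36 mm steel collar; its top is 54 mm above the bench when untouched. Moves down with the cap.
- foot_green (a joint): How far the green foot is pushed straight down (m): 0 new and untouched, 0.012 hard on its stop (cap on collar). It starts to give at about 1.6 N and needs 0.7 N more per mm (10 N at the stop). Let go, it springs back but stays about 2 mm lower than a new one.
- nut: Bystander: brass hexagonal coupling nut, 30 mm across flats, 38 mm high, standing between two bars of the cross. Origin at its underside.
- coupon: Bystander: short piece of steel tube, 48 mm across, 28 mm high, standing between two bars of the cross. Origin at its underside.
- magnet: Bystander: square orange welding magnet with aluminium faces, 48 x 48 x 16 mm, lying between two bars of the cross. Origin at its underside.
- tin: Bystander: open green tin with brass rims, 98 mm across, 85 mm high, holding screws. Origin at its underside.
- hammer: Bystander: hammer lying on the bench.
- wrench: Bystander: steel wrench lying on the bench.
- spray: Bystander: grey spray can with a red label, 60 mm across, 150 mm high, standing. Origin at its underside.

How it is judged (in metres and radians):
On the way, in this order (a step that is already met when the one before it is completed fails the run):
1. the red foot is tapped: pushed at least 3.8 mm down by the fingers (value of joint foot_red above 0.0038 m and contact force between the fingers and foot_red above 1 N).
2. the red foot is let go and springs back (value of joint foot_red below 0.0035 m).
3. the yellow foot is tapped: pushed at least 3.8 mm down by the fingers (value of joint foot_yellow above 0.0038 m and contact force between the fingers and foot_yellow above 1 N).
4. the yellow foot is let go and springs back (value of joint foot_yellow below 0.0035 m).
5. the blue foot is tapped: pushed at least 3.8 mm down by the fingers (value of joint foot_blue above 0.0038 m and contact force between the fingers and foot_blue above 1 N).
6. the blue foot is let go and springs back (value of joint foot_blue below 0.0035 m).
At the end, for the whole second after the job is handed in: The red, yellow and blue feet have each been tapped and sprung back (1.2 to 3.5 mm below new), the green foot is untouched (under 1 mm), the cross lies flat, at rest and within 12 mm of where it was, and no bystander has moved more than 20 mm (value of joint foot_red between 0.0012 and 0.0035 m and value of joint foot_yellow between 0.0012 and 0.0035 m and value of joint foot_blue between 0.0012 and 0.0035 m and value of joint foot_green below 0.001 m and distance of cross from where it was at the start of the episode below 0.012 m and angle between cross's own z axis and vertical below 0.05 rad and linear speed of cross below 0.02 m/s and distance of each of nut, coupon, magnet, tin, hammer, wrench, spray from where it was at the start of the episode below 0.02 m).
It fails at once if the green foot is pressed (value of joint foot_green above 0.0012 m).
It fails at once if a foot is pressed out of order (yellow before red, or blue before yellow) ((value of joint foot_yellow above 0.0012 m and value of joint foot_red below 0.0012 m) or (value of joint foot_blue above 0.0012 m and value of joint foot_yellow below 0.0012 m)).
It fails at once if a foot is pushed onto its stop (past 11 mm), or hit or squeezed with more than 15 N (value of joint any of foot_red, foot_yellow, foot_blue above 0.011 m or contact force between the fingers and foot_red above 15 N or contact force between the fingers and foot_yellow above 15 N or contact force between the fingers and foot_blue above 15 N or contact force between the fingers and foot_green above 15 N).
It fails at once if the cross is shoved, turned, lifted or tipped (distance of cross from where it was at the start of the episode above 0.012 m or distance of foot_green_top from where it was at the start of the episode above 0.02 m or angle between cross's own z axis and vertical above 0.08 rad).
It fails at once if a bystander is moved by more than 20 mm (distance of any of nut, coupon, magnet, tin, hammer, wrench, spray from where it was at the start of the episode above 0.02 m).
It also fails if it takes over 48 s, if anything falls off the work surface, if the arm or the gripper's body presses on something with over 40 N, if the wrist force passes 120 N, or if a joint passes its speed limit or range.

ROBOT

A 6-joint arm with a two-finger parallel gripper is mounted at the origin on the work surface. World frame = base frame: x ahead of the robot, y to its left, z up, the work surface at z = 0. Lengths are in m, angles in degrees, forces in N, time in s.
With the tool pointing down it reaches from about 0.4 to 0.825 m from the base axis. Payload 7 kg.
Tool frame: the origin (TCP) lies at the very end of the fingers, on their centre line; the grasp point (between the pads) lies 19 mm behind it (grasp_offset is the x of the grasp point in the tool frame, in m); x points along the fingers, y is the direction in which the jaws open and shut, and the axes are right-handed (so a half turn about x gives the same grasp; the last joint's range is limited). The gripper opens to 88 mm and grips with 3 to 60 N. Pads are 19 mm wide; open, the fingers measure 130 mm over their backs; the gripper's body (78 mm by 193 mm) begins 47 mm behind the grasp point.
Start: joints at [91.851, 20.546, 0.682, 0, -70.136, -16.507], TCP at [0.171, 0.653, 0.227] pointing down, gripper open.
Joint ranges: [-176.03, 176.03], [-82.01, 121.73], [-58.28, 71.71], [-173.87, 95.51], [-174.79, -0.11], [-173.66, 173.66]. Speed limits (degrees/s): [136.94, 136.94, 172.46, 180, 180, 180].

INTERFACE

Orientations are given as [roll, pitch, yaw] about the fixed x, y, z axes, in that order (R = Rz(yaw) Ry(pitch) Rx(roll)).
In Python, from plant import get_obs, snapshot, close_job, grasp_offset gives the robot as it stands.
- The arm moves only by the tool carry_out, never from a script. Its argument "series" is a list that holds one entry, the list of rows, each a list of 6 numbers: the shift along the tool's x, y, z in mm, then the turn, a rotation vector about the tool's x, y, z in degrees. A call has 1 to 10 rows; each row is the pose to reach, as a shift and turn from the pose commanded when the call began, along the tool's axes at that moment; what a row does not reach only later rows make up. A row lasts 1/8 s, in which the tool goes at most 62.5 mm and 10.7 degrees, less where a joint would pass 70% of its speed; a pose out of reach is approached as far as the arm can. A call with a gripper value outside its range is refused whole. "hand" is the gripper's target within -1 to 1 (shut at 1, half-way at 0, fully open at -1), set as the call begins (left out, the last holds). The fingers move at their own pace and stop on an object; the grip force is fixed at half the most. Time passes only in rows, so rows that repeat a pose let the fingers close. It gives the time, the measured TCP pose, the force and the opening at its end, in the units of the state.
- get_obs(): the state, without advancing time (a new reading comes with each control period).
- snapshot(name): name is "scene" or "top"; returns a dict with "color" (480x640x3 uint8, red, green, blue), "fx", "fy", "cx", "cy" (pixels), "eye" and "attitude" of the camera in the world. Camera axes: x right, y down, z forward; pixel columns grow to the right and rows downward; lengths in m; the calibration is good to about 2 mm. A picture is of the moment at which its call begins. There is no depth.
- close_job(): hands the job in, once; it reports no verdict.
The state is a dict: "clock": time; "joint_pos": joint angles; "qvel": joint speeds; "tau": joint torques, N m; "tool_pos": TCP position; "orientation": TCP orientation; "force": force on the tool from outside, world axes, zero at the start; "moment": the same for the moment, N m; "opening": finger opening in m.
Only numpy, scipy, OpenCV 4.12 (cv2) and the standard library are available. Lean on these libraries where they do the work, as an engineer would, in place of code of your own. Each camera call takes 0.05 s, during which the arm holds its last target.

## Working session

There is one attempt and no reset: what is moved stays moved. The work goes in short steps, Python scripts to look and compute and a tool call to move; the robot and the scene stay as the last step left them, time stands still between calls to the robot, and variables do not carry over. Pictures are saved under pics/ and viewed, and the job is handed in when it is done.

Besides the shell and the picture viewer there is one more tool, called after "Emit:" as name([rows], argument=value, ...), one row to a line, values as JSON. carry_out: Moves the arm, as the interface text tells. Its arguments: {"type":"object","properties":{"series":{"type":"array","items":{"type":"array","items":{"type":"array","items":{"type":"number"}}}},"hand":{"type":"number"}},"required":["series"]}

```bash
mkdir -p pics; python3 - <<'E'
from plant import *
import cv2
o=get_obs()
for k in o: print(k,o[k])
print(grasp_offset)
for n in("scene","top"):
    s=snapshot(n); cv2.imwrite(f"pics/{n}0.png",s["color"][:,:,::-1]); print(n,[s[k] for k in("fx","fy","cx","cy","eye","attitude")])
E
```

```text
clock 0.0
joint_pos [ 9.18511841e+01  2.05930571e+01  6.34211498e-01 -1.78125577e-02
 -7.01351653e+01 -1.65079923e+01]
qvel [ 0.03689003  0.04286875  0.06704458  0.03003377  0.00707816 -0.05717783]
tau [-7.98453984e-04 -5.82710838e+01  2.93055135e+01  6.99728161e+00
  6.98360396e-03 -1.62211750e-04]
tool_pos [0.17069819 0.65256908 0.22561495]
orientation [ 96.40996605  89.90450898 -98.25290865]
force [-0.41595994  0.05047506 -0.84687122]
moment [-0.03168843 -0.02513211  0.01863984]
opening 0.08746083634284055
-0.0188
scene [505.1974965844169, 505.1974965844169, 309.29868071679164, 247.2864731913507, array([ 1.30341004, -0.38522218,  0.77319676]), array([-129.30693394,   -0.66863556,   67.45994601])]
top [534.9694087689097, 534.9694087689097, 313.8680258459607, 234.23627421934842, array([ 0.41698701, -0.01358169,  1.26278326]), array([-176.28089275,   -1.51051074,  -90.91267155])]
```

View pics/scene0.png

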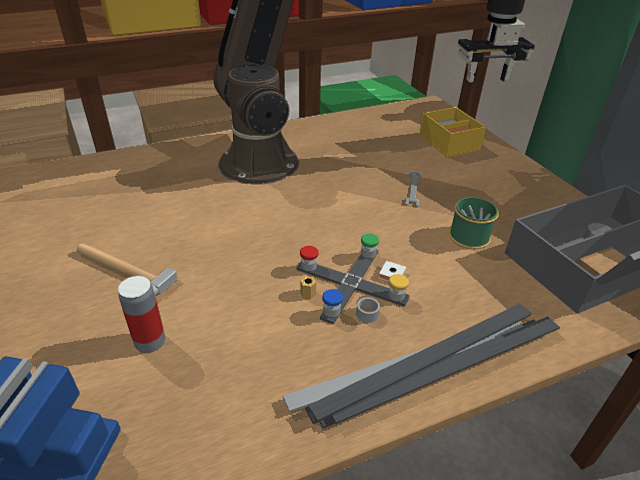

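View pics/top0.png

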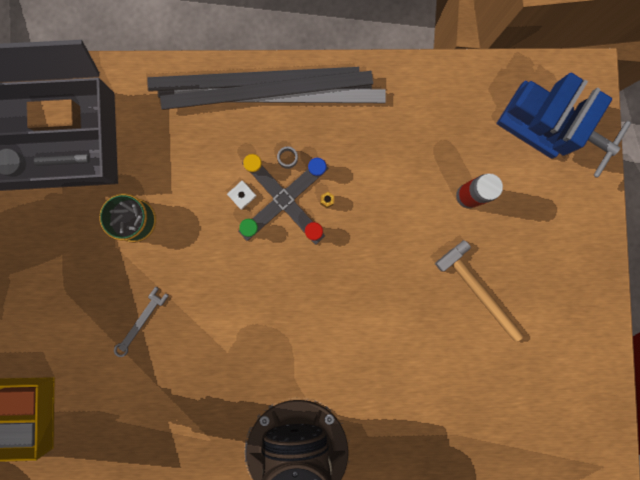

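The top view shows red at about (314,231), yellow (252,163), blue (317,167) and green (248,228). The nut, coupon and magnet sit between the bars. The arm is out of the way on the left.

```bash
cat > h.py <<'E'
from plant import *
import cv2, numpy as np
from scipy.spatial.transform import Rotation as R
def rng(hsv,c):
    H,S,V=[hsv[:,:,i].astype(int) for i in range(3)]
    m={'red':((H<6)|(H>174)),'yellow':(H>18)&(H<28),'blue':(H>108)&(H<125),'green':(H>48)&(H<75)}[c]
    return (m&(S>150)&(V>90)).astype(np.uint8)
def find(n,roi,minA=40):
    s=snapshot(n); hsv=cv2.cvtColor(s["color"],cv2.COLOR_RGB2HSV); out={}
    A=R.from_euler('xyz',s["attitude"],degrees=True).as_matrix()
    for c in('red','yellow','blue','green'):
        m=rng(hsv,c); k=np.zeros_like(m); x0,y0,x1,y1=roi; k[y0:y1,x0:x1]=1; m*=k
        nn,l,st,ce=cv2.connectedComponentsWithStats(m)
        if nn<2: continue
        i=1+np.argmax(st[1:,4]); d=A@np.array([(ce[i][0]+.0-s["cx"])/s["fx"],(ce[i][1]-s["cy"])/s["fy"],1])
        e=np.array(s["eye"])
        z=0.052 if n=="top" else 0.049
        out[c]=(ce[i].round(1),st[i],(e+d*(z-e[2])/d[2]).round(4),e,d)
    return out
E
python3 - <<'E'
from h import *
a=find("top",(225,140,340,250)); b=find("scene",(290,225,420,325))
for c in a:
    print(c,a[c][0],a[c][1],a[c][2], b[c][0],b[c][1],b[c][2] if c in b else None)
    # triangulate
    e1,d1,e2,d2=a[c][3],a[c][4],b[c][3],b[c][4]
    t=np.linalg.lstsq(np.c_[d1,-d2],e2-e1,rcond=None)[0]; print('  tri',((e1+d1*t[0]+e2+d2*t[1])/2).round(4))
P={c:a[c][2][:2] for c in a}
print('dists',np.linalg.norm(P['red']-P['yellow']),np.linalg.norm(P['blue']-P['green']),sum(P.values())/4)
o=get_obs();print(R.from_euler('xyz',o['orientation'],degrees=True).as_matrix().round(4))
E
```

```text
red [313.5 230.7] [305 222  18  18 258] [ 0.5033 -0.046   0.052 ] [308.8 252.3] [300 246  19  14 202] [ 0.5054 -0.0461  0.049 ]
  tri [ 0.5038 -0.0458  0.0476]
yellow [251.9 162.5] [243 154  19  18 271] [0.6612 0.0922 0.052 ] [398.3 281.6] [389 274  20  16 241] [0.6636 0.0914 0.049 ]
  tri [0.6621 0.0925 0.0474]
blue [316.8 166.2] [309 158  17  18 237] [ 0.651  -0.0558  0.052 ] [332.5 297.1] [323 289  20  17 262] [ 0.6537 -0.0557  0.049 ]
  tri [ 0.6521 -0.0555  0.0475]
green [248.  227.3] [240 219  17  17 222] [0.5131 0.102  0.052 ] [370.2 236.7] [362 234  16  11  36] [0.506  0.1084 0.049 ]
  tri [0.5133 0.1026 0.0559]
dists 0.20983719879945026 0.20956442923358917 [0.58215 0.0231 ]
[[-2.000e-04 -2.531e-01 -9.674e-01]
 [-1.000e-03 -9.674e-01  2.531e-01]
 [-1.000e+00  1.000e-03 -1.000e-04]]
```

The two views agree to about 2 mm, and the foot spacing comes out at 210 mm as specified. Next I shut the fingers and travel high to above red.

Emit:
carry_out([
  [[0,10,-20,0,0,0],[0,30,-65,0,0,0],[0,52,-110,0,0,0],[0,75,-160,0,0,0],[0,99,-210,0,0,0],[0,123,-260,0,0,0],[0,143,-305,0,0,0],[0,155,-329,0,0,0],[0,155,-329,0,0,0]],
], hand=1)

```text
clock: 1.32
tool_pos: [0.4514, 0.4175, 0.2266]
orientation: [88.0, 90.0, -106.9]
force: [-0.4, -0.1, 0.5]
opening: 0.0038
```

Emit:
carry_out([
  [[0,20,-8,0,0,0],[10,70,-28,0,0,0],[20,120,-48,0,0,0],[35,170,-68,0,0,0],[50,220,-88,0,0,0],[65,270,-108,0,0,0],[80,320,-128,0,0,0],[95,370,-148,0,0,0],[105,415,-165,0,0,0],[107,437,-170,0,0,0]],
])

```text
clock: 2.58
tool_pos: [0.5025, -0.0482, 0.1189]
orientation: [27.7, 89.9, -167.0]
force: [-0.4, 1.0, -1.2]
opening: 0.0007
```

Emit:
carry_out([
  [[0,0,0,0,0,0],[0,0,0,0,0,0],[0,0,0,0,0,0],[0,0,0,0,0,0]],
])

```text
clock: 3.08
tool_pos: [0.5039, -0.0452, 0.1198]
orientation: [-151.5, 90.0, 13.9]
force: [-1.1, 0.1, -0.6]
opening: 0.0004
```

```bash
cat > go.py <<'E'
from h import *
import sys
o=get_obs();M=R.from_euler('xyz',o['orientation'],degrees=True).as_matrix()
print(o['clock'],o['tool_pos'].round(4),o['orientation'].round(2),o['force'].round(2),o['opening'])
t={'red':(.504,-.046),'yellow':(.662,.0922),'blue':(.652,-.0557)}
for c in t: print(c,(M.T@(np.array([*t[c],.054])-o['tool_pos'])*1000).round(1))
E
python3 go.py; python3 -c "
from h import *
for n in('top','scene'): cv2.imwrite(f'pics/{n}1.png',snapshot(n)['color'][120:360,200:460,::-1].repeat(2,0).repeat(2,1))"
```

```text
3.075 [ 0.5039 -0.0452  0.1198] [-151.49   89.98   13.94] [-1.08  0.09 -0.62] 0.00039639652550204035
red [65.8  0.8 -0.3]
yellow [  65.9 -172.8 -118.4]
blue [  65.8  -27.1 -145.9]
```

View pics/scene1.png

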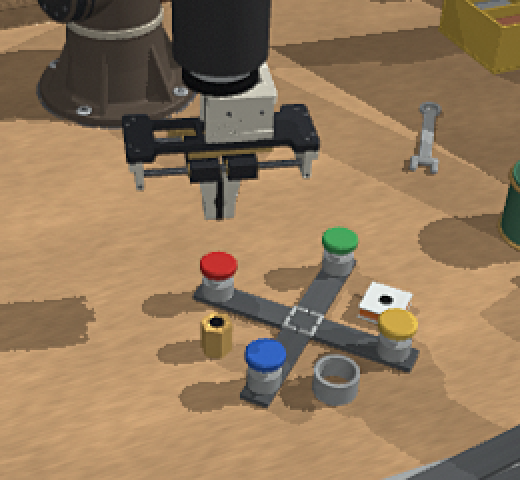

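Emit:
carry_out([
  [[15,0,0,0,0,0],[35,0,0,0,0,0],[50,1,0,0,0,0],[57,1,0,0,0,0],[59,1,0,0,0,0],[59,1,0,0,0,0],[59,1,0,0,0,0]],
])

```text
clock: 4.05
tool_pos: [0.5039, -0.0468, 0.0611]
orientation: [-153.5, 89.9, 11.8]
force: [0.5, 0.9, 0.3]
opening: 0.0002
```

The picture shows the shut fingers directly above the red cap (fingertips at crop pixel (220,215), cap at (218,265)). I'll press gently.

Emit:
carry_out([
  [[4,0,0,0,0,0],[7,0,0,0,0,0],[9,0,0,0,0,0],[10,0,0,0,0,0],[11,0,0,0,0,0],[11,0,0,0,0,0],[11,0,0,0,0,0]],
])

```text
clock: 4.92
tool_pos: [0.5036, -0.0469, 0.0496]
orientation: [-144.5, 90.0, 20.8]
force: [-0.7, 0.6, 2.5]
opening: 0.0005
```

```bash
cat > avg.py <<'E'
from h import *
f=[];z=[]
for i in range(10):
    snapshot("top"); o=get_obs(); f.append(o['force'][2]); z.append(o['tool_pos'][2])
print(o['clock'],np.mean(f),np.std(f),np.mean(z),np.std(z))
E
python3 avg.py
```

```text
5.425 2.863807277633051 0.47811800797519116 0.04959941560359797 1.2284637326776894e-05
```

Emit:
carry_out([
  [[1,0,0,0,0,0],[2,0,0,0,0,0],[2.5,0,0,0,0,0],[2.5,0,0,0,0,0]],
])

```text
clock: 5.92
tool_pos: [0.5036, -0.0469, 0.0472]
orientation: [-163.8, 90.0, 1.6]
force: [-0.6, 1.5, 4.8]
opening: 0.0005
```

```bash
python3 avg.py; python3 -c "
from h import *
s=snapshot('scene')['color'][220:330,280:430,::-1]; cv2.imwrite('pics/p2.png',cv2.resize(s,None,fx=5,fy=5))"
```

```text
6.425 5.004767038864279 0.6072817719589255 0.04717509033987676 1.1574873138298433e-05
```

View pics/p2.png

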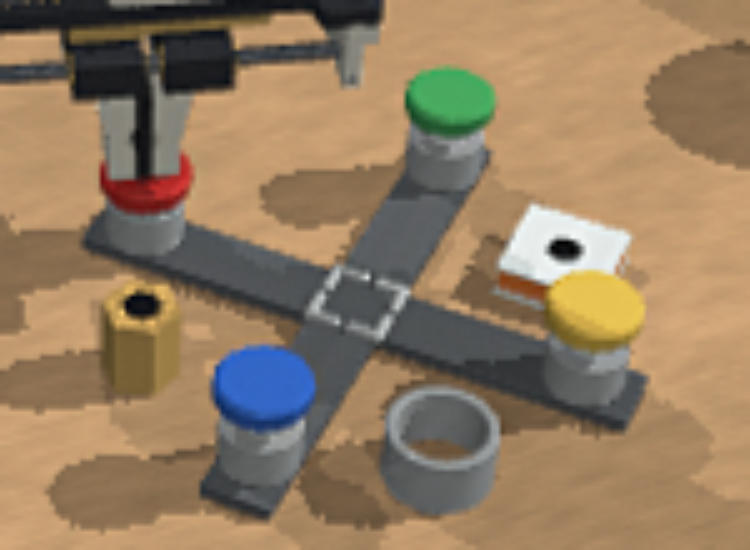

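The picture shows the fingertips on the red cap (about (147,180)) and the cap partly down towards its collar. The force is about 5 N, so roughly 5–6 mm. Now I release and check that it comes back.

Emit:
carry_out([
  [[-4,0,0,0,0,0],[-14,0,0,0,0,0],[-30,0,0,0,0,0],[-45,0,0,0,0,0],[-50,0,0,0,0,0],[-50,0,0,0,0,0]],
])

```text
clock: 7.22
tool_pos: [0.5036, -0.0469, 0.0974]
orientation: [-141.9, 90.0, 23.4]
force: [0.2, -1.1, 0.2]
opening: 0.0004
```

```bash
python3 avg.py; python3 go.py; python3 -c "
from h import *
s=snapshot('scene')['color'][220:330,280:430,::-1]; cv2.imwrite('pics/p3.png',cv2.resize(s,None,fx=5,fy=5))"
```

```text
7.725 -0.030575545104304373 0.5029350947644543 0.09670128106545274 0.00014001553301018753
7.725 [ 0.5035 -0.047   0.0969] [  33.23   89.98 -161.43] [-0.15  0.06 -0.49] 0.0007605680383840395
red [42.9 -1.1 -0.3]
yellow [  42.8 -174.8 -118.2]
blue [  42.9  -29.2 -145.9]
```

View pics/p3.png

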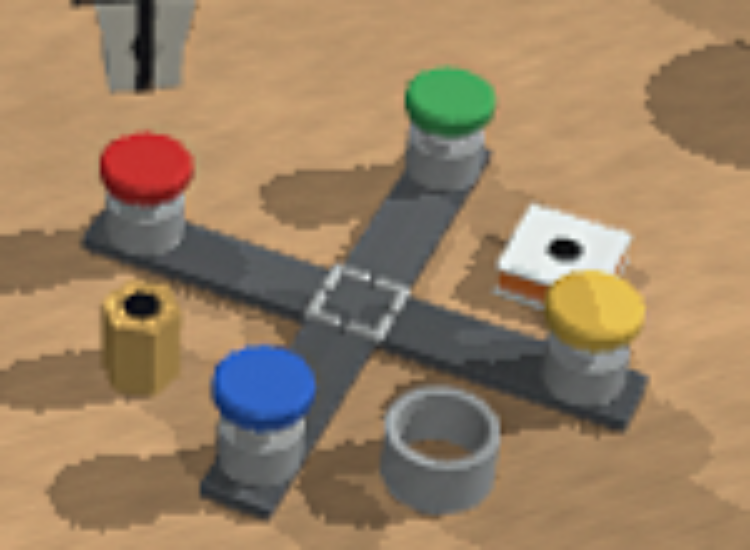

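Red has sprung back (cap at (147,168)), and the cross and bystanders have not moved. Now to above yellow.

Emit:
carry_out([
  [[0,-15,-10,0,0,0],[0,-50,-34,0,0,0],[0,-90,-61,0,0,0],[0,-130,-88,0,0,0],[5,-160,-108,0,0,0],[15,-175,-118,0,0,0],[28,-175,-118,0,0,0],[34,-175,-118,0,0,0],[34,-175,-118,0,0,0],[34,-175,-118,0,0,0]],
])

```text
clock: 9.02
tool_pos: [0.662, 0.0921, 0.0638]
orientation: [-149.8, 90.0, 15.5]
force: [0.4, -0.4, -0.3]
opening: 0.0002
```

```bash
python3 avg.py; python3 go.py; python3 -c "
from h import *
s=snapshot('scene')['color'][220:330,280:430,::-1]; cv2.imwrite('pics/p4.png',cv2.resize(s,None,fx=5,fy=5))"
```

```text
9.525 -0.08132998660404986 0.33838177034441086 0.06353158300975074 0.0002867018472462851
9.525 [0.662  0.0925 0.0631] [-142.79   90.     22.56] [ 0.61 -0.3   0.45] 0.00046261564681334213
red [  9.1 174.  117.8]
yellow [ 9.1  0.3 -0.1]
blue [  9.1 145.9 -27.8]
```

View pics/p4.png

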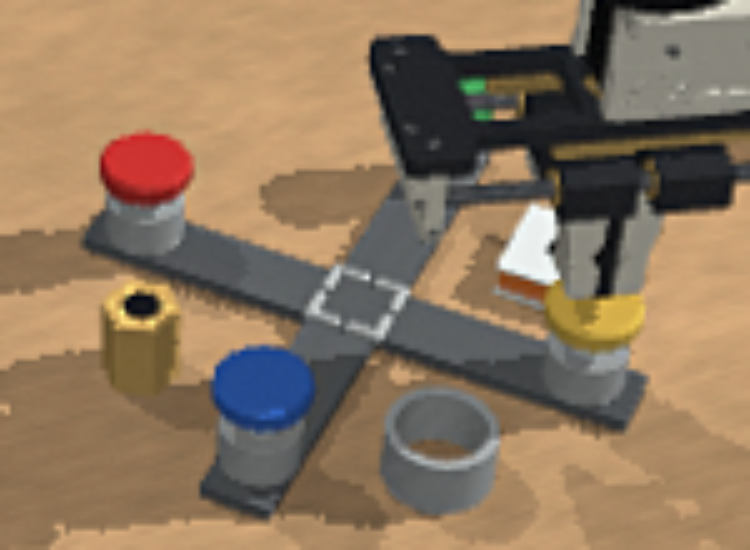

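The fingertips at (605,295) hover just over the middle of yellow, and the gripper body is clear of everything. I'll press to the same height as red.

Emit:
carry_out([
  [[4,0,0,0,0,0],[8,0,0,0,0,0],[11,0,0,0,0,0],[13,0,0,0,0,0],[14,0,0,0,0,0],[15,0,0,0,0,0],[16,0,0,0,0,0],[16,0,0,0,0,0]],
])

```text
clock: 10.58
tool_pos: [0.6619, 0.0925, 0.0474]
orientation: [-166.7, 90.0, -1.3]
force: [-2.1, 0.1, 5.5]
opening: 0.0001
```

```bash
python3 avg.py
```

```text
11.075 5.444752318447868 0.4059061340570045 0.04735778722819029 1.3752818607992929e-05
```

About 5.4 N, so roughly 5.5 mm down, at z = 47.4 mm. Releasing yellow and moving to blue (+145.9 y, −27.8 z), high first.

Emit:
carry_out([
  [[-4,0,0,0,0,0],[-14,0,0,0,0,0],[-30,0,0,0,0,0],[-45,0,0,0,0,0],[-50,0,0,0,0,0],[-50,0,0,0,0,0]],
])

```text
clock: 11.82
tool_pos: [0.6622, 0.0926, 0.0977]
orientation: [-136.5, 89.9, 28.8]
force: [-0.3, -0.6, -0.5]
opening: 0.0004
```

```bash
python3 go.py; python3 -c "
from h import *
s=snapshot('scene')['color'][220:330,280:430,::-1]; cv2.imwrite('pics/p5.png',cv2.resize(s,None,fx=5,fy=5))"
```

```text
11.825 [0.6622 0.0926 0.0977] [-136.5    89.94   28.84] [-0.34 -0.58 -0.55] 0.00037333015086310224
red [ 43.5 174.2 118. ]
yellow [43.7  0.5  0.1]
blue [ 43.6 146.1 -27.7]
```

View pics/p5.png

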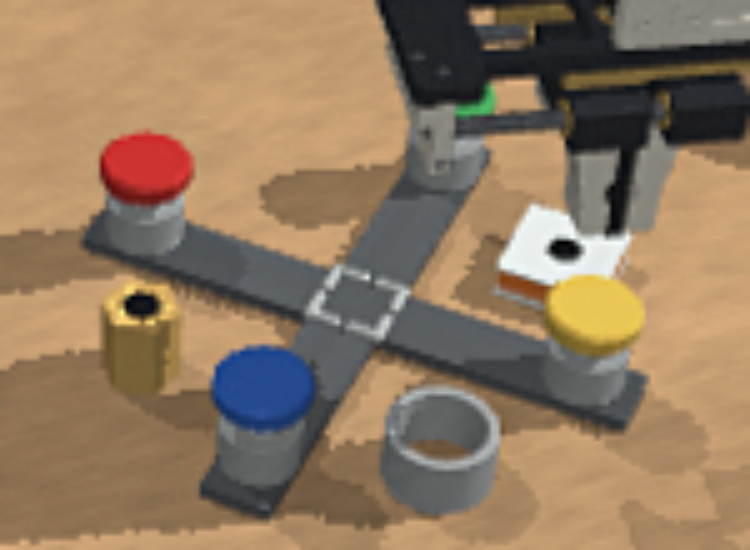

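Yellow has sprung back (cap at (595,313)) and nothing else moved. Next is blue.

Emit:
carry_out([
  [[0,15,-3,0,0,0],[0,50,-9,0,0,0],[0,90,-17,0,0,0],[0,125,-24,0,0,0],[8,146,-28,0,0,0],[20,146,-28,0,0,0],[30,146,-28,0,0,0],[34,146,-28,0,0,0],[34,146,-28,0,0,0],[34,146,-28,0,0,0]],
])

```text
clock: 13.12
tool_pos: [0.6525, -0.0553, 0.0634]
orientation: [-164.8, 90.0, 0.6]
force: [0.0, -0.1, 0.6]
opening: 0.0003
```

```bash
python3 avg.py; python3 go.py; python3 -c "
from h import *
s=snapshot('scene')['color'][220:330,280:430,::-1]; cv2.imwrite('pics/p6.png',cv2.resize(s,None,fx=5,fy=5))"
```

```text
13.625 0.11012273862147995 0.36942243446003775 0.06334341571388163 0.00013956978227247152
13.625 [ 0.6521 -0.0559  0.0631] [-151.13   89.99   14.21] [-0.33  0.01  0.44] 0.00035691637451473025
red [  9.1  27.9 145.8]
yellow [   9.1 -145.8   27.9]
blue [ 9.1 -0.1  0.2]
```

View pics/p6.png

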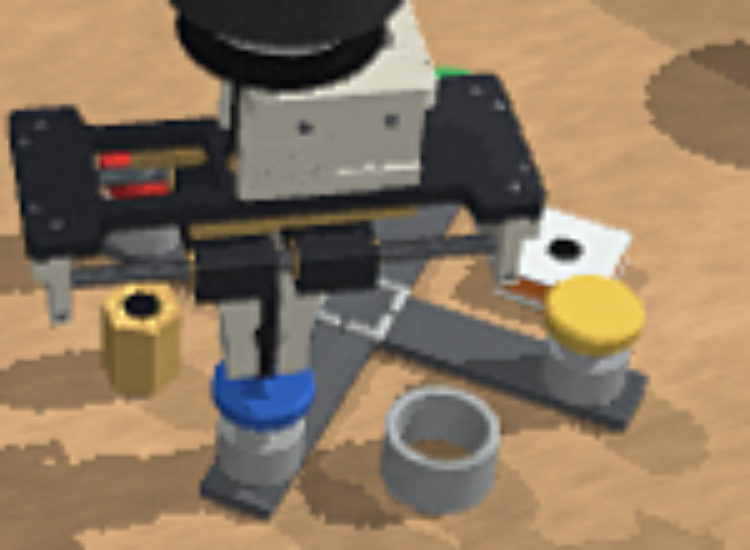

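The fingertips at (265,370) hover over the blue cap, and the body is clear.

Emit:
carry_out([
  [[4,0,0,0,0,0],[8,0,0,0,0,0],[11,0,0,0,0,0],[13,0,0,0,0,0],[14,0,0,0,0,0],[15,0,0,0,0,0],[16,0,0,0,0,0],[16,0,0,0,0,0]],
])

```text
clock: 14.68
tool_pos: [0.652, -0.0559, 0.0473]
orientation: [115.6, 90.0, -79.1]
force: [-2.1, 0.8, 4.2]
opening: 0.0004
```

```bash
python3 avg.py
```

```text
15.175 5.01653023482938 0.5534426529998014 0.04734034990268075 1.1039793566813384e-05
```

About 5 N, so roughly 5 mm, which matches the others. Releasing.

Emit:
carry_out([
  [[-4,0,0,0,0,0],[-14,0,0,0,0,0],[-35,0,0,0,0,0],[-70,0,0,0,0,0],[-110,0,0,0,0,0],[-140,0,0,0,0,0],[-150,0,0,0,0,0],[-150,0,0,0,0,0]],
])

```text
clock: 16.18
tool_pos: [0.6522, -0.0557, 0.1975]
orientation: [-142.5, 89.9, 22.8]
force: [-1.0, -0.3, -0.8]
opening: 0.0004
```

Emit:
carry_out([
  [[0,-30,10,0,0,0],[0,-80,20,0,0,0],[0,-130,30,0,0,0],[0,-180,40,0,0,0],[0,-230,50,0,0,0],[0,-280,60,0,0,0],[0,-330,70,0,0,0],[0,-370,80,0,0,0],[0,-390,80,0,0,0],[0,-390,80,0,0,0]],
])

```text
clock: 17.42
tool_pos: [0.673, 0.3425, 0.1948]
orientation: [51.5, 89.8, -143.1]
force: [-0.2, -0.3, -1.3]
opening: 0.0002
```

```bash
python3 - <<'E'
from h import *
a=find("top",(225,140,340,250)); b=find("scene",(290,225,420,325))
for c in a:
    e1,d1,e2,d2=a[c][3],a[c][4],b[c][3],b[c][4]
    t=np.linalg.lstsq(np.c_[d1,-d2],e2-e1,rcond=None)[0]
    print(c,a[c][0],a[c][2],b[c][0],b[c][1][4],'tri',((e1+d1*t[0]+e2+d2*t[1])/2).round(4))
s=snapshot('scene')['color'][:,:,::-1]; cv2.imwrite('pics/end.png',s)
d=cv2.absdiff(cv2.imread('pics/scene0.png'),s).max(2)>60; print(d[220:330,280:430].sum())
E
```

```text
red [313.5 230.7] [ 0.5032 -0.046   0.052 ] [308.8 253.1] 208 tri [ 0.5039 -0.0458  0.0453]
yellow [252.3 162.6] [0.6609 0.0913 0.052 ] [398.1 282.5] 240 tri [0.6623 0.092  0.0452]
blue [316.8 166.3] [ 0.6508 -0.0559  0.052 ] [332.2 297.9] 269 tri [ 0.6522 -0.0558  0.0452]
green [248.1 227.2] [0.5132 0.102  0.052 ] [370.4 237.3] 36 tri [0.5136 0.1029 0.0542]
216
```

View pics/end.png

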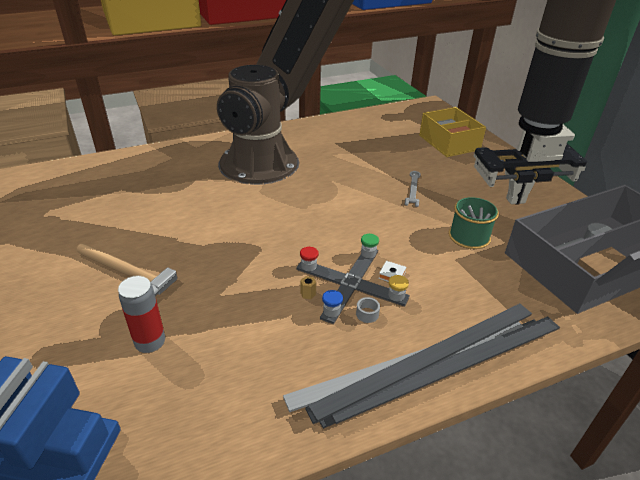

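```bash
python3 -c "
from plant import *
print(close_job())"
```

```text
the job is handed in; nothing more can be done
None
```

I tapped the red, yellow and blue feet in that order with the shut fingertips and let each one spring back before the next. The job is handed in at about 17.5 s, and it reports no verdict.

- **Tap depth:** the wrist read about 5.0 N on red, 5.4 N on yellow and 5.0 N on blue. By the spring rate that is about 5 to 5.5 mm down. The tool height suggested nearer 6.7 mm, within the 2 mm or so calibration error. Both figures are above 3.8 mm and well short of the stop.
- **After the taps:** comparing the two camera views before and after, the three tapped caps each sit about 2.2 mm lower, as expected for springs that have been pressed once. The foot positions changed by less than 1 mm, so the cross has not moved measurably. I checked the bystanders by eye only, and they look where they were.
- **Disagreement:** the same height check shows the green cap 1.7 mm lower. I put that down to its poor colour mask in the scene view (only 36 pixels), and I did not re-measure it. The fingers never went near that foot.

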